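Bring the model-railway module's power on: sunken lock slide, then lever-lock main switch

ROBOT

A 7-joint arm with a two-finger parallel gripper is mounted at the origin on the work surface. World frame = base frame: x ahead of the robot, y to its left, z up, the work surface at z = 0. Lengths are in m, angles in rad, forces in N, time in s.
With the tool pointing down it reaches from about 0.425 to 0.95 m from the base axis. Payload 16.7 kg.
Tool frame: the origin (TCP) lies midway between the tips of the shut fingers; the grasp point (between the pads) lies arm.grasp_offset behind it (arm.grasp_offset is the distance from the TCP to the grasp point, in m); z points along the fingers, y is the line along which they close (so a half turn about z gives the same grasp; the last joint's range is limited). The gripper opens to 94 mm and grips with 3 to 60 N. Pads are 16 mm wide; open, the fingers measure 119 mm over their backs; the gripper's body (75 mm by 177 mm) begins 78 mm behind the grasp point.
Start: joints at [-1.337, 0.426, 0.074, 1.606, -0.034, 1.111, -0.067], TCP at [0.253, 0.626, 0.205] pointing down, gripper open.
Joint ranges: [-2.85, 2.85], [-0.5, 2.14], [-1.23, 1.37], [0.21, 2.46], [-1.02, 4.16], [0.16, 2.05], [-2.73, 2.73]. Speed limits (rad/s): [1.89, 1.89, 2.39, 2.39, 3.01, 3.01, 3.01].

INTERFACE

Orientations are given as a unit quaternion [x, y, z, w].
In Python, from workcell import arm gives the robot as it stands.
- The arm moves only by the shell command python3 -m inch 'ROWS' [OPENING] [FORCE]. ROWS is JSON, a list of rows, each a list of 4 numbers: the shift along the tool's x, y, z in cm, then the turn about the tool's z in rad. In form: [[x, y, z, twist], ...]. A call has 1 to 8 rows; each row shifts and turns the commanded pose from where the row before left it, along the tool's axes as they then stand; what a row does not reach is not made up. A row lasts 1/10 s, in which the tool goes at most 50 mm and 8.59 degrees, less where a joint would pass 70% of its speed; a pose out of reach is approached as far as the arm can. A call with a gripper value outside its range is refused whole. OPENING is the finger opening in cm, from 0 to 9.4, set as the call begins (- or left out, the last holds). The fingers move at their own pace and stop on an object; FORCE is the grip in N (left out, the last holds). Time passes only in rows, so rows that do not move let the fingers close. It gives the time, the measured TCP pose, the force, the opening and the grip force at its end, in the units of the state.
- arm.get_state(): the state, without advancing time (a new reading comes with each control period).
- arm.capture(name): name is "scene" or "top" or "wrist"; returns a dict with "img" (384x512x3 uint8, blue, green, red), "fovy" (degrees; the focal length in pixels is half the picture's height over the tangent of half this angle, whatever the lens; pixels are square), "cx", "cy" (the principal point, pixels), "R" (3x3) and "t" (3): a world point X has camera coordinates R X + t. Camera axes: x right, y down, z forward; pixel columns grow to the right and rows downward; lengths in m; the calibration is good to about 2 mm. A picture is of the moment at which its call begins. There is no depth.
- arm.hand_in(): hands the job in; it is judged then, once.
Trained networks look in the newest picture that a camera, given by its name, has taken for a name from the list of things; names that differ only in an ending like _2 or _b are one class to them, and where a whole thing is asked for, a point or a joint stands for the part that bears it (a point fixed in the world has none). Each returns a list of dicts, best first, with "p" (0 to 1); they miss things now and then, are a little off and sometimes report something else, mostly with a low value. They report only what shows in the picture. A call takes as long as a camera call. They do not tell look-alikes from the thing itself.
- arm.regions_of(camera, name): "mask" (384x512 bool, what is visible of it).
- arm.landmark_of(camera, name): "location" ([x, y, z] in m, in world coordinates, good to about 4 mm: a listed point, or the origin of a listed thing).
The state is a dict: "t": time; "joints": joint angles; "qd": joint speeds; "tau": joint torques, N m; "eef_pos": TCP position; "tcp_rot": TCP orientation; "contact_force": force on the tool from outside, world axes, zero at the start; "wrist_torque": the same for the moment, N m; "gripper_width": finger opening in m; "gripper_force": force on a finger pad.
Only numpy, scipy, OpenCV 4.12 (cv2) and the standard library are available. Lean on these libraries where they do the work, as an engineer would, in place of code of your own. Each camera call takes 0.05 s, during which the arm holds its last target. There are 200 camera calls.

TASK

Put the model layout under power. First, on the low lock box, press the sunken thumb plate down gently and, keeping it pressed, slide it along its slot to the other end and let it pop back up there; then, on the power unit, lift the main lever's locking collar, throw the lever fully over to the side away from the robot and let the collar drop back down. Never force the lock box, and leave the other things on the bench where they are.

Things in the scene. Friction and masses are not known exactly. Their poses are not given: they have to be found in the camera images.
- lock_box: Low grey and black plastic box, 100 (x) x 170 (y) x 56 (z) mm, fixed to the bench. Origin at the centre of its underside, z up. A straight slot runs along y in its top face; a white thumb plate lies sunk in it, at the start at the slot's -y end. It has to go 30 mm to +y.
- slot_mouth (a point): Centre of the slot's mouth, in the box's top face, axes as lock_box. The slot is 28 mm wide (x) and 116 mm long (y), its floor 20 mm deep. In it the plate, 26 x 82 mm, its flat ribbed top 7 mm below the face; across its middle stands one cross rib, 5 mm thick, 7 mm high: flush with the face. Rib at y = -15 mm at the start, +15 mm when home.
- plate_pad (a point): Middle of the plate's flat top on the -y side of the cross rib, where a fingertip presses; moves with the plate. At the start at (0, -37, 49) mm in the lock box's frame. Flat room for the fingertip there: 26 mm across and 38 mm along the slot, up to the rib's face 19.5 mm to +y of this point; the slot's end wall is 21 mm to -y of it.
- lock_slide (a joint): Plate's travel along the slot, m: 0 at the start (-y end), 0.030 at the +y end stop; 2 N of friction. A hidden catch locks it at both ends (1 mm of play) unless the plate is pressed down 2.5 mm or more; it must stay pressed all the way. The catch snaps in when the plate is let up at the end.
- thumb_plate (a joint): How far the plate is pressed down into the box, m: 0 up, 0.004 fully down (a stop). Sprung: it starts to yield at 3 N, needs 6.8 N for 2.5 mm and 9 N for 4 mm, and springs back up only where the catch fits (at either end of the travel).
- power_unit: Grey painted steel box, 130 (x) x 160 (y) x 70 (z) mm, fixed to the bench, the lever in the middle of its top. Origin at the centre of its underside, z up, +x the side away from the robot. Beside the lever's foot stand two dark steel cheeks, 12 mm long (x), reaching 29 mm above the top and out to 17 mm either side in y (steel plates beside them to 20 mm, 12 mm high).
- lever_pivot (a point): The lever's pivot: the middle of its hinge line, which runs along the power unit's y axis, 56 mm above the bench (14 mm below the box's top). Axes as those of power_unit.
- lever (a joint): Lever angle, rad: 0 = leaning 0.32 rad from upright towards the unit's -x (towards the robot), 0.64 = leaning 0.32 rad towards +x. A plain steel rod, 10 mm thick, its steel ball tip (15 mm across) 123.5 mm from the pivot. It stays where it is left (stiff pivot) and cannot pass the middle until the collar is lifted.
- collar (a joint): Lift of the locking collar along the lever, away from the pivot, m: 0 down, 0.012 at its stop. Sprung down: 2 N to start, 4 N fully up. It must be lifted at least 4.5 mm while the lever passes the cheeks (it creeps down in a loose grip as the ball turns); it drops back to 0 only when the lever is within about 0.06 rad of an end of its swing, which it then may play back by.
- collar_mid (a point): Centre of the collar's black ball grip, 30 mm across, through which the lever rod passes; gripping it moves the lever too. 80 mm from the pivot with the collar down. z along the lever, away from the pivot; y = the hinge line. Below the ball a 16 mm thick neck, then the collar's flat foot, 8 mm thick, 34 mm wide along the hinge line, 50 to 40 mm from the pivot.
- screwdriver: Loose bystander: screwdriver, 190 mm long, lying along its x, origin under its middle.
- offcut: Loose bystander: wooden offcut 24 x 90 x 18 mm in front of the lock box, origin at its underside.
- wrench: Loose bystander: open spanner 130 mm long, 8 mm thick, in front of the power unit, origin at its underside.
- wagon: Loose bystander: model goods wagon, 120 mm long, 51 mm high, origin at its underside.
- paint_tin: Loose bystander: paint tin, 66 mm across, 75 mm high, origin at its underside.
- glue: Loose bystander: glue bottle, 52 mm across, 115 mm high, origin at its underside.
- clamp: Loose bystander: bar clamp, about 290 mm long, 33 mm high, origin at its underside.
Things that resemble listed ones, but are neither listed nor needed, are in the scene too. Leave any red or turquoise look-alike of the lock_box alone.

How it is judged:
By the outcome, as a careful person would: the job done as asked, in the order asked, and still so for the second after the job is handed in, with the robot touching nothing.
It also fails if it takes over 51 s, if anything falls off the work surface, if the arm or the gripper's body presses on something with over 40 N, if the wrist force passes 120 N, or if a joint passes its speed limit or range.

## Working session

There is one attempt and no reset: what is moved stays moved. The work goes in short steps, Python scripts to look and compute and a shell command to move; the robot and the scene stay as the last step left them, time stands still between calls to the robot, and variables do not carry over. Pictures are saved under pics/ and viewed, at most 10 in all, crops included, and the job is handed in when it is done.

```bash
ls; mkdir -p pics; cat > h.py <<'E'
from workcell import arm
import numpy as np, cv2
from scipy.spatial.transform import Rotation as Rn
def cap(n,f=None):
    c=arm.capture(n)
    if f: cv2.imwrite('pics/'+f,c['img'])
    c['f']=192/np.tan(np.radians(c['fovy'])/2); return c
def proj(c,X):
    p=np.asarray(c['R'])@np.asarray(X)+np.asarray(c['t']); return np.array([c['cx']+c['f']*p[0]/p[2],c['cy']+c['f']*p[1]/p[2]])
def ray(c,u,v,z):
    R=np.asarray(c['R']);t=np.asarray(c['t']);o=-R.T@t
    d=R.T@np.array([(u-c['cx'])/c['f'],(v-c['cy'])/c['f'],1]); return o+d*(z-o[2])/d[2]
def lm(cam,names):
    for n in names:
        print(cam,n,[(np.round(d['location'],4).tolist(),round(d['p'],2)) for d in arm.landmark_of(cam,n)][:4])
E
python3 - <<'E'
from h import *
s=arm.get_state();print(s['t'],s['eef_pos'],s['tcp_rot'],s['contact_force'],arm.grasp_offset, s['gripper_width'])
a=cap('scene');b=cap('top')
cv2.imwrite('pics/a.png',np.vstack([a['img'],b['img']])[:, :] if 0 else cv2.resize(np.hstack([a['img'],b['img']]),(800,300)))
cv2.imwrite('pics/top.png',cv2.resize(b['img'],(800,600)))
for c in('scene','top'): lm(c,['lock_box','slot_mouth','plate_pad','power_unit','lever_pivot','collar_mid'])
lm('top',['wagon','paint_tin','glue','clamp','offcut','wrench','screwdriver'])
E
```

```text
pics
0.0 [0.25257899 0.62547551 0.2047634 ] [ 1.90733557e-01  9.81641622e-01 -6.53964619e-04 -9.51823712e-05] [-0.46387567 -0.07918342 -0.89101291] 0.0188 0.09408503842697559
scene lock_box [([0.2509, -0.2307, -0.0009], 0.83), ([0.5533, 0.1562, -0.0023], 0.77), ([0.3229, 0.6006, 0.0019], 0.74), ([0.3419, 0.2855, -0.0025], 0.66)]
scene slot_mouth [([0.3208, 0.6037, 0.0557], 0.87), ([0.5554, 0.152, 0.0567], 0.79), ([0.3421, 0.2848, 0.054], 0.58), ([0.2544, -0.2305, 0.0553], 0.56)]
scene plate_pad [([0.2554, -0.2692, 0.0507], 0.57), ([0.5483, 0.1144, 0.0456], 0.47), ([0.3444, 0.2446, 0.0452], 0.43), ([0.3067, 0.5687, 0.0472], 0.39)]
scene power_unit [([0.5354, -0.2187, -0.0015], 0.97)]
scene lever_pivot [([0.5322, -0.2166, 0.0552], 0.6)]
scene collar_mid [([0.508, -0.2231, 0.1311], 0.76)]
top lock_box [([0.3165, 0.6033, -0.0009], 0.89), ([0.3426, 0.2864, 0.0007], 0.85), ([0.2519, -0.2293, 0.0009], 0.82), ([0.556, 0.1538, -0.0024], 0.75)]
top slot_mouth [([0.5518, 0.1487, 0.0562], 0.85), ([0.2488, -0.2302, 0.0546], 0.77), ([0.3199, 0.603, 0.0552], 0.72), ([0.3464, 0.2875, 0.0515], 0.61)]
top plate_pad [([0.3456, 0.2467, 0.045], 0.79), ([0.2608, -0.2634, 0.049], 0.79), ([0.5577, 0.1154, 0.0504], 0.63)]
top power_unit [([0.5297, -0.2147, -0.0007], 0.82)]
top lever_pivot [([0.5294, -0.2203, 0.0552], 0.91)]
top collar_mid [([0.5051, -0.2243, 0.134], 0.55)]
top wagon [([0.7222, 0.1522, -0.0002], 0.6)]
top paint_tin [([0.7152, -0.0551, -0.0011], 0.79)]
top glue [([0.7179, -0.1848, -0.0056], 0.74)]
top clamp [([0.6653, 0.4182, -0.0021], 0.75), ([0.4795, 0.1428, -0.001], 0.69)]
top offcut [([0.4782, 0.1458, -0.001], 0.75), ([0.4911, -0.0008, -0.0019], 0.47), ([0.5575, 0.1497, -0.0012], 0.16)]
top wrench [([0.4263, -0.2272, -0.0009], 0.8)]
top screwdriver [([0.4891, 0.0012, -0.0003], 0.59), ([0.5555, 0.1495, -0.0038], 0.54)]
```

View pics/top.png

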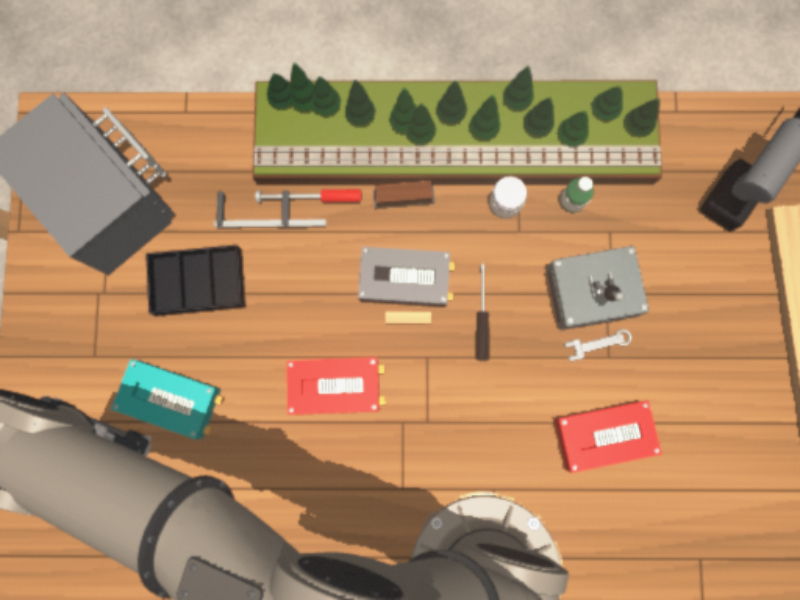

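View pics/a.png

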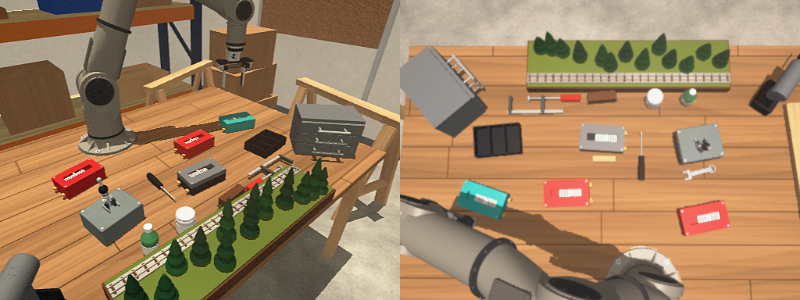

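The pictures show the grey lock box at about (405,276) in the enlarged top view, slightly yawed. The power unit is at (598,287), with red and turquoise look-alikes elsewhere. Next I measure the yaws.

```bash
cat > yaw.py <<'E'
from h import *
def yaw(cam,name,xy,z):
    c=cap(cam); best=None
    for d in arm.regions_of(cam,name):
        m=d['mask'].astype(np.uint8); ys,xs=np.nonzero(m)
        p=ray(c,xs.mean(),ys.mean(),z)
        if np.hypot(*(p[:2]-xy))<0.05:
            cs=max(cv2.findContours(m,0,2)[0],key=cv2.contourArea)[:,0]
            w=np.array([ray(c,u,v,z)[:2] for u,v in cs],np.float32)
            r=cv2.minAreaRect(w*1000); print(cam,name,d['p'],r); return
if __name__=='__main__':
    for cam in('top','scene'):
        yaw(cam,'lock_box',(.555,.152),.056); yaw(cam,'power_unit',(.533,-.217),.07)
E
python3 yaw.py
python3 - <<'E'
from h import *
s=arm.get_state();T=Rn.from_quat(s['tcp_rot']).as_matrix();print(np.round(T,3))
b=cap('top')
im=b['img'];cv2.imwrite('pics/z.png',np.hstack([cv2.resize(im[145:210,220:310],None,fx=4.4,fy=4.4,interpolation=2),cv2.resize(im[145:210,340:430],None,fx=4.4,fy=4.4,interpolation=2)]))
d=np.array([.556,.115,.13])-s['eef_pos'];print(T.T@d*100)
E
```

```text
top lock_box 0.8 ((549.22021484375, 147.95281982421875), (182.6289825439453, 111.7763671875), 85.64264678955078)
top power_unit 0.83 ((527.567138671875, -209.6356964111328), (137.2227325439453, 176.24583435058594), 9.601278305053711)
scene lock_box 0.87 ((581.8170166015625, 132.79983520507812), (204.75604248046875, 149.45262145996094), 86.49637603759766)
scene power_unit 0.64 ((515.4796142578125, -232.9438018798828), (282.6521301269531, 180.3258056640625), 10.30013370513916)
[[-0.927  0.374 -0.   ]
 [ 0.374  0.927 -0.   ]
 [ 0.    -0.    -1.   ]]
[-47.25005573 -36.01393083   7.54736355]
```

View pics/z.png

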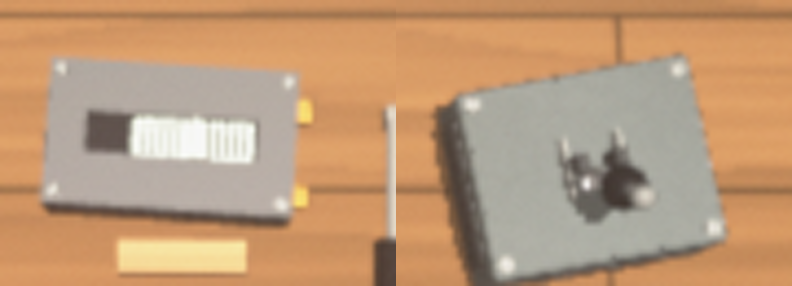

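The lock box has yaw of about -4° and the power unit about +9.6°, and the plate is at the -y end. Setting out.

```bash
python3 -m inch '[[-2.95,-2.25,0,0],[-2.95,-2.25,0,0],[-2.95,-2.25,0,0],[-2.95,-2.25,0,0],[-2.95,-2.25,0,0],[-2.95,-2.25,0,0],[-2.95,-2.25,0,0],[-2.95,-2.25,0,0]]' 0 20; python3 -m inch '[[-2.95,-2.25,0,0],[-2.95,-2.25,0,0],[-2.95,-2.25,0,0],[-2.95,-2.25,0,0],[-2.95,-2.25,0,0],[-2.95,-2.25,0,0],[-2.95,-2.25,0,0],[-2.95,-2.25,0,0]]'; python3 -m inch '[[0,0,0,-0.1],[0,0,0,-0.1],[0,0,0,-0.11],[0,0,0,0],[0,0,0,0]]'
```

```text
t: 2.3
eef_pos: [0.4048, 0.3692, 0.2057]
tcp_rot: [0.191, 0.982, 0.0, 0.0]
contact_force: [-0.1, 0.5, -0.7]
gripper_width: 0.0337
gripper_force: 0.0
t: 3.1
eef_pos: [0.5563, 0.1139, 0.2057]
tcp_rot: [0.191, 0.982, 0.0, 0.0]
contact_force: [0.5, -0.4, 0.5]
gripper_width: 0.0006
gripper_force: 0.0
t: 3.6
eef_pos: [0.5556, 0.1152, 0.2055]
tcp_rot: [0.039, 0.999, 0.0, 0.0]
contact_force: [0.1, -0.0, 0.4]
gripper_width: 0.0006
gripper_force: 0.0
```

```bash
python3 - <<'E'
from h import *
s=arm.get_state();print(s['t'],s['eef_pos'],np.round(s['contact_force'],2))
T=Rn.from_quat(s['tcp_rot']).as_matrix();print(np.round(T,3))
w=cap('wrist','w1.png')
lm('wrist',['lock_box','slot_mouth','plate_pad'])
lm('top',['plate_pad'])
E
```

```text
3.6 [0.55561828 0.11524474 0.20554514] [ 0.1  -0.05  0.36]
[[-0.997  0.077  0.   ]
 [ 0.077  0.997  0.   ]
 [-0.     0.    -1.   ]]
wrist lock_box [([0.5558, 0.1544, 0.0002], 0.72), ([0.7123, -0.1898, -0.0019], 0.25)]
wrist slot_mouth [([0.5544, 0.154, 0.0556], 0.87)]
wrist plate_pad [([0.5516, 0.1157, 0.0463], 0.58), ([0.4802, 0.1479, 0.0003], 0.2)]
top plate_pad [([0.5556, 0.1116, 0.0512], 0.81), ([0.2615, -0.2641, 0.05], 0.76), ([0.3475, 0.2489, 0.0476], 0.75), ([0.3071, 0.5657, 0.0484], 0.72)]
```

View pics/w1.png

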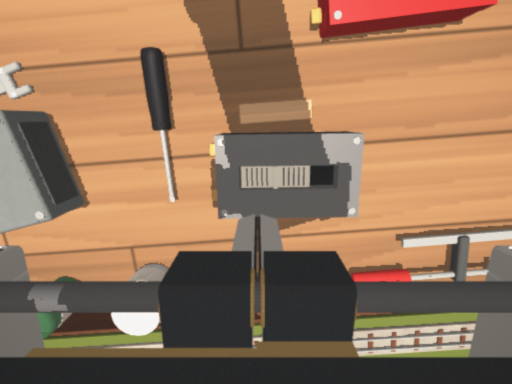

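The wrist view shows the plate at (241–310,177), the dark free slot up to x≈335, and the box's corner screws.

```bash
python3 - <<'E'
from h import *
w=cap('wrist')
P=[ray(w,u,v,.056)[:2] for u,v in[(220,142),(357,140),(225,214),(351,211)]];print(np.round(P,4),np.mean(P,0))
for u,v,z in[(241,177,.052),(335,175,.05),(274,177,.056),(287,165,.056),(287,188,.056)]: print(np.round(ray(w,u,v,z),4))
im=w['img'];cv2.imwrite('pics/w2.png',cv2.resize(im[120:225,205:370],None,fx=4.5,fy=4.5,interpolation=2))
# slot detection in the top view: bright plate pixels
E
```

```text
[[0.5087 0.0763]
 [0.5183 0.2319]
 [0.5952 0.0731]
 [0.6029 0.2255]] [0.55626167 0.15170508]
[0.5518 0.0962 0.052 ]
[0.5583 0.2082 0.05  ]
[0.554  0.1352 0.056 ]
[0.5409 0.1511 0.056 ]
[0.5684 0.1497 0.056 ]
```

View pics/w2.png

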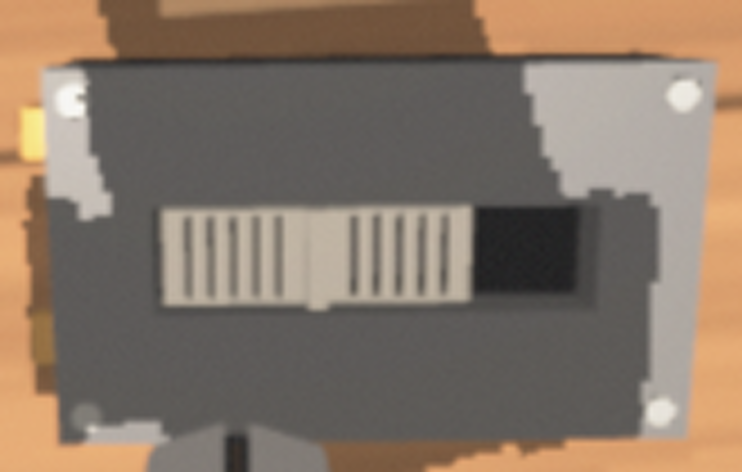

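```bash
python3 -m inch '[[0.23,0,2,0],[0,0,3,0],[0,0,3,0],[0,0,3,0],[0,0,2,0],[0,0,1,0],[0,0,0.6,0],[0,0,0,0]]'; python3 -m inch '[[0,0,0.3,0],[0,0,0.1,0],[0,0,0,0]]'; python3 - <<'E'
from h import *
s=arm.get_state();print(s['eef_pos'],s['contact_force'])
w=cap('wrist')
cv2.imwrite('pics/w3.png',cv2.resize(w['img'][100:400,130:430],None,fx=2,fy=2,interpolation=2)[:600])
E
```

```text
t: 4.7
eef_pos: [0.5534, 0.1155, 0.0595]
tcp_rot: [0.037, 0.999, -0.0, -0.0]
contact_force: [0.0, -0.1, 0.5]
gripper_width: 0.0002
gripper_force: 0.0
t: 5.0
eef_pos: [0.5535, 0.1155, 0.0559]
tcp_rot: [0.037, 0.999, 0.0, 0.0]
contact_force: [0.6, 0.7, -0.1]
gripper_width: 0.0001
gripper_force: 0.0
[0.55352208 0.11554713 0.05590007] [ 0.60655003  0.65943617 -0.08253887]
```

View pics/w3.png

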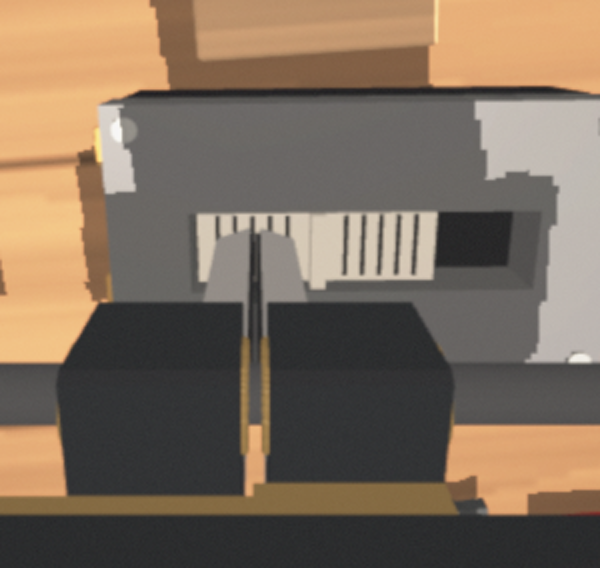

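The fingertip (front edge at (255,230)) is centred over the pad between the slot walls (213–290). Pressing.

```bash
python3 -m inch '[[0,0,0.3,0],[0,0,0.2,0],[0,0,0.1,0],[0,0,0,0]]'; python3 -m inch '[[0,0,0.1,0],[0,0,0.1,0],[0,0,0,0],[0,0,0,0]]'
```

```text
t: 5.45
eef_pos: [0.5532, 0.1154, 0.0493]
tcp_rot: [0.037, 0.999, -0.0, -0.0]
contact_force: [-0.7, -0.6, 1.6]
gripper_width: 0.0003
gripper_force: 0.5
t: 5.85
eef_pos: [0.5533, 0.1154, 0.0476]
tcp_rot: [0.037, 0.999, -0.0, -0.0]
contact_force: [-1.6, -1.5, 4.9]
gripper_width: 0.0005
gripper_force: 2.6
```

```bash
python3 -m inch '[[0,0,0.1,0],[0,0,0.1,0],[0,0,0,0],[0,0,0,0]]'
```

```text
t: 6.25
eef_pos: [0.5533, 0.1154, 0.0457]
tcp_rot: [0.037, 0.999, 0.0, -0.0]
contact_force: [-3.3, -1.0, 7.2]
gripper_width: 0.0006
gripper_force: 4.0
```

```bash
python3 -m inch '[[0,0,0.06,0],[0,0.2,0,0],[0,0.3,0,0],[0,0.3,0,0],[0,0,0,0]]'
```

```text
t: 6.75
eef_pos: [0.5539, 0.1238, 0.0451]
tcp_rot: [0.037, 0.999, 0.0, 0.0]
contact_force: [-3.3, 0.6, 9.0]
gripper_width: 0.0005
gripper_force: 4.4
```

```bash
python3 -m inch '[[0,0.3,0,0],[0,0.3,0,0],[0,0.3,0,0],[0,0.3,0,0],[0,0,0,0]]'; python3 - <<'E'
from h import *
s=arm.get_state();print(s['eef_pos'],s['contact_force'])
w=cap('wrist')
cv2.imwrite('pics/w4.png',cv2.resize(w['img'][100:400,130:430],None,fx=2,fy=2,interpolation=2)[:600])
E
```

```text
t: 7.25
eef_pos: [0.5547, 0.1358, 0.0451]
tcp_rot: [0.037, 0.999, 0.0, -0.0]
contact_force: [-3.8, 1.0, 8.4]
gripper_width: 0.0003
gripper_force: 4.4
[0.55468823 0.13579179 0.04511287] [-3.76849225  0.96254339  8.3973455 ]
```

View pics/w4.png

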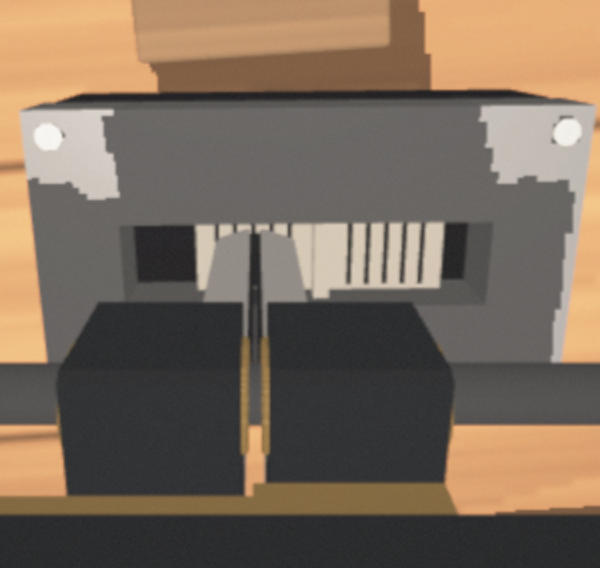

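The plate rides along with the finger: dark slot now opens on the left (135–195), and about 10 mm remains on the right.

```bash
python3 -m inch '[[0,0.3,0,0],[0,0.3,0,0],[0,0.2,0,0],[0,0,0,0]]'; python3 -m inch '[[0,0.1,0,0],[0,0.1,0,0],[0,0,0,0]]'
```

```text
t: 7.7
eef_pos: [0.5552, 0.1436, 0.0451]
tcp_rot: [0.037, 0.999, 0.0, -0.0]
contact_force: [-3.8, 0.5, 8.5]
gripper_width: 0.0004
gripper_force: 4.4
t: 8.0
eef_pos: [0.5553, 0.1453, 0.0451]
tcp_rot: [0.037, 0.999, -0.0, -0.0]
contact_force: [-3.8, -1.0, 9.8]
gripper_width: 0.0004
gripper_force: 4.6
```

```bash
python3 -m inch '[[0,0.1,0,0],[0,0,0,0]]';python3 -m inch '[[0,0,-0.1,0],[0,0,-0.1,0],[0,0,-0.1,0],[0,0,-0.1,0],[0,0,-0.2,0],[0,0,-2,0],[0,0,-4,0],[0,0,-3,0]]'; python3 - <<'E'
from h import *
s=arm.get_state();print(s['t'],s['eef_pos'],s['contact_force'])
w=cap('wrist')
cv2.imwrite('pics/w5.png',cv2.resize(w['img'][100:400,130:430],None,fx=2,fy=2,interpolation=2)[:600])
E
```

```text
t: 8.2
eef_pos: [0.5553, 0.1455, 0.0451]
tcp_rot: [0.037, 0.999, -0.0, -0.0]
contact_force: [-4.0, -4.2, 10.9]
gripper_width: 0.0007
gripper_force: 5.3
t: 9.0
eef_pos: [0.5558, 0.1466, 0.1425]
tcp_rot: [0.037, 0.999, 0.0, 0.0]
contact_force: [-0.1, -0.0, 0.0]
gripper_width: 0.0003
gripper_force: 0.0
9.0 [0.55576413 0.14659505 0.14250628] [-0.0684965  -0.01614397  0.01886123]
```

View pics/w5.png

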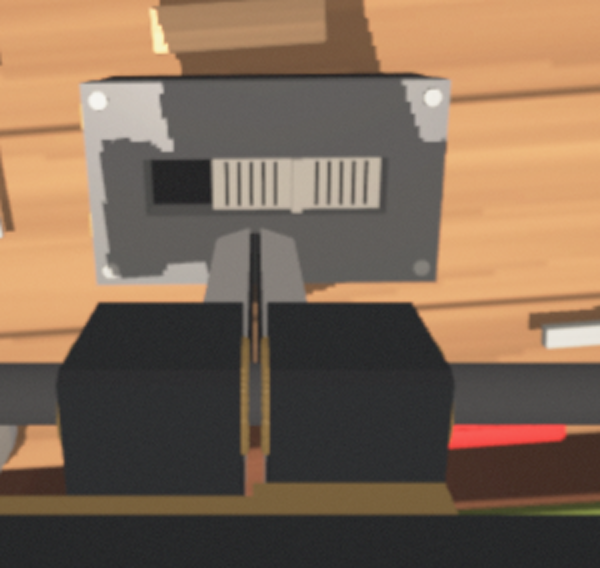

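The plate sits up at the slot's +y end (213–382, dark gap on the left at 150–210). On to the power unit.

```bash
python3 -m inch '[[0,0,-4,0],[0,0,-4,0],[0,0,-4,0],[0,0,-2,0],[0.2,-4,0,0],[0.2,-4,0,0],[0.25,-4,0,0],[0.25,-4,0,0]]' 6 20; python3 -m inch '[[0.25,-4,0,0],[0.25,-4,0,0],[0.25,-4,0,0],[0.25,-4,0,0],[0.25,-3,0,0],[0.1,-2.2,0,-0.12],[0,0,0,-0.12],[0,0,0,0]]'; python3 - <<'E'
from h import *
w=cap('wrist'); cv2.imwrite('pics/w6.png',w['img'])
s=arm.get_state();print(s['t'],s['eef_pos'],s['contact_force']);print(np.round(Rn.from_quat(s['tcp_rot']).as_matrix(),3))
lm('wrist',['power_unit','lever_pivot','collar_mid']);
b=cap('top');lm('top',['lever_pivot','collar_mid']);b=cap('scene');lm('scene',['lever_pivot','collar_mid'])
E
```

```text
t: 9.85
eef_pos: [0.5345, -0.0137, 0.2809]
tcp_rot: [0.037, 0.999, 0.0, 0.0]
contact_force: [0.7, -0.1, -0.3]
gripper_width: 0.0587
gripper_force: 0.0
t: 10.65
eef_pos: [0.5056, -0.2234, 0.2807]
tcp_rot: [-0.084, 0.996, 0.0, 0.0]
contact_force: [0.6, -0.3, -0.1]
gripper_width: 0.0598
gripper_force: 0.0
10.7 [ 0.5058034  -0.22281108  0.28071597] [-0.70596045 -0.58345028 -0.69592368]
[[-0.987 -0.163  0.   ]
 [-0.163  0.987  0.   ]
 [-0.     0.    -1.   ]]
wrist power_unit [([0.5305, -0.2165, -0.0032], 0.61)]
wrist lever_pivot [([0.5288, -0.2205, 0.0573], 0.56)]
wrist collar_mid [([0.5071, -0.2272, 0.1267], 0.53)]
top lever_pivot [([0.5257, -0.2189, 0.0544], 0.57)]
top collar_mid [([0.5056, -0.2234, 0.1309], 0.47)]
scene lever_pivot [([0.5361, -0.2198, 0.0562], 0.79)]
scene collar_mid [([0.5064, -0.2219, 0.1273], 0.77), ([0.557, 0.149, 0.0551], 0.69)]
```

View pics/w6.png

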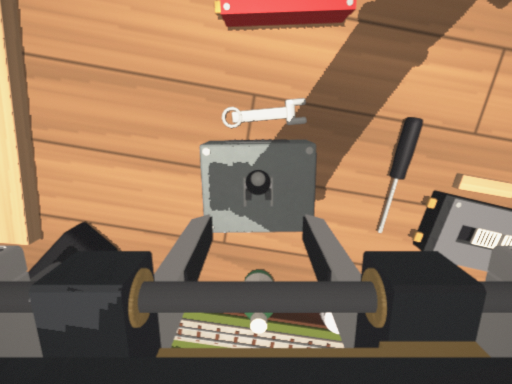

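The view shows the unit square to the gripper, with the lever tip at (258,180) between the fingers.

```bash
python3 - <<'E'
from h import *
w=cap('wrist')
for u,v,z in[(258,179,.173),(259,184,.132)]:print(ray(w,u,v,z))
E
python3 -m inch '[[0,0,3,0],[0,0,4,0],[0,0,3,0],[0,0,3,0],[0,0,2,0],[0,0,1,0],[0,0,0.8,0],[0,0,0,0]]'; python3 - <<'E'
from h import *
w=cap('wrist'); cv2.imwrite('pics/w7.png',w['img'])
s=arm.get_state();print(s['t'],s['eef_pos'],s['contact_force'])
E
```

```text
[ 0.49622383 -0.2237368   0.173     ]
[ 0.51056008 -0.22004512  0.132     ]
t: 12.0
eef_pos: [0.5056, -0.223, 0.1127]
tcp_rot: [-0.083, 0.997, 0.0, -0.0]
contact_force: [-0.8, -0.4, 0.0]
gripper_width: 0.0601
gripper_force: 0.0
12.05 [ 0.50591313 -0.22307357  0.11327416] [-0.15320516 -0.17311461 -0.77865956]
```

View pics/w7.png

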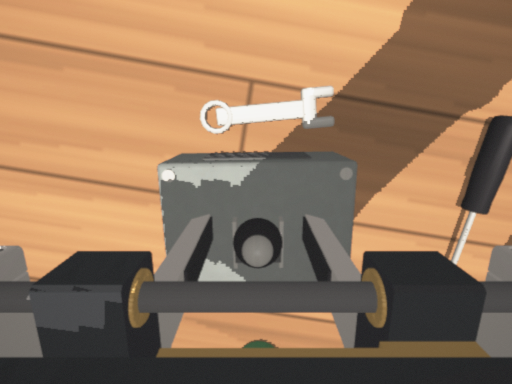

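The black ball grip (≈(258,241), radius 24 px) is centred between the pads.

```bash
python3 - <<'E'
from h import *
w=cap('wrist')
im=w['img'][200:290,215:300].max(2)
m=(im<45).astype(np.uint8);ys,xs=np.nonzero(m);print(len(xs),xs.min()+215,xs.max()+215,ys.min()+200,ys.max()+200)
for u,v,z in[(258,251,.173),(258,242,.132),(258,218,.132)]:print(ray(w,u,v,z))
print(proj(w,[.5062,-.2225,.132]))
E
```

```text
920 234 281 218 263
[ 0.49444273 -0.2248037   0.173     ]
[ 0.50849842 -0.22236154  0.132     ]
[ 0.49324746 -0.22491493  0.132     ]
[258.40029317 238.5126043 ]
```

```bash
python3 -m inch '[[-0.12,0,0,0],[0,0,0,0],[0,0,0,0],[0,0,0,0],[0,0,0,0]]' 2.4 40; python3 -m inch '[[0,0,0,0],[0,0,0,0]]'
```

```text
t: 12.6
eef_pos: [0.5069, -0.2227, 0.113]
tcp_rot: [-0.083, 0.997, 0.0, 0.0]
contact_force: [-0.2, 1.2, 2.7]
gripper_width: 0.0285
gripper_force: 40.0
t: 12.8
eef_pos: [0.5069, -0.2227, 0.113]
tcp_rot: [-0.083, 0.997, 0.0, 0.0]
contact_force: [-0.4, 1.1, 3.2]
gripper_width: 0.0282
gripper_force: 40.0
```

```bash
python3 -m inch '[[0.08,0,-0.24,0],[0.08,0,-0.24,0],[0.08,0,-0.24,0],[0.08,0,-0.24,0],[0,0,0,0]]'
```

```text
t: 13.3
eef_pos: [0.5037, -0.2233, 0.1228]
tcp_rot: [-0.083, 0.997, -0.0, 0.0]
contact_force: [1.9, 0.6, -4.0]
gripper_width: 0.0283
gripper_force: 40.0
```

```bash
python3 -m inch '[[-0.34,0,-0.11,0],[-0.35,0,-0.09,0],[-0.35,0,-0.08,0],[-0.355,0,-0.065,0],[0,0,0,0]]'
```

```text
t: 13.8
eef_pos: [0.5179, -0.2208, 0.1259]
tcp_rot: [-0.083, 0.997, -0.0, -0.0]
contact_force: [-1.1, 0.9, -4.1]
gripper_width: 0.0287
gripper_force: 40.0
```

```bash
python3 -m inch '[[-0.36,0,-0.05,0],[-0.36,0,-0.04,0],[-0.36,0,-0.03,0],[-0.36,0,-0.01,0],[0,0,0,0]]'
```

```text
t: 14.3
eef_pos: [0.5322, -0.2183, 0.1272]
tcp_rot: [-0.083, 0.997, 0.0, 0.0]
contact_force: [-1.3, 3.5, -3.6]
gripper_width: 0.0285
gripper_force: 40.0
```

```bash
python3 -m inch '[[-0.36,0,0,0],[-0.36,0,0.02,0],[-0.36,0,0.03,0],[-0.355,0,0.05,0],[0,0,0,0]]'
```

```text
t: 14.8
eef_pos: [0.5463, -0.2158, 0.1261]
tcp_rot: [-0.083, 0.997, 0.0, -0.0]
contact_force: [-2.0, 5.0, -3.6]
gripper_width: 0.0284
gripper_force: 40.0
```

```bash
python3 -m inch '[[-0.35,0,0.065,0],[-0.35,0,0.08,0],[-0.345,0,0.09,0],[-0.34,0,0.11,0],[0,0,0,0]]'
```

```text
t: 15.3
eef_pos: [0.5598, -0.2135, 0.1226]
tcp_rot: [-0.083, 0.997, 0.0, -0.0]
contact_force: [-3.5, 4.7, -3.2]
gripper_width: 0.0285
gripper_force: 40.0
```

```bash
python3 -m inch '[[-0.15,0,0.05,0],[-0.1,0,0.03,0],[0,0,0,0]]'
```

```text
t: 15.6
eef_pos: [0.5619, -0.2131, 0.1219]
tcp_rot: [-0.083, 0.997, 0.0, -0.0]
contact_force: [-2.7, 5.2, -2.2]
gripper_width: 0.0279
gripper_force: 40.0
```

```bash
python3 -m inch '[[-0.1,0,0.03,0],[-0.1,0,0.03,0],[0,0,0,0]]'
```

```text
t: 15.9
eef_pos: [0.5658, -0.2127, 0.1222]
tcp_rot: [-0.083, 0.997, -0.0, 0.002]
contact_force: [4.1, 7.7, 3.8]
gripper_width: 0.0242
gripper_force: 7.9
```

The grip slid on the ball, so the lever has reached its stop. Opening, then rising straight up.

```bash
python3 -m inch '[[0,0,0,0],[0,0,0,0],[0,0,0,0],[0,0,0,0]]' 6.5; python3 -m inch '[[0,0,-2,0],[0,0,-4,0],[0,0,-4,0],[0,0,-4,0],[0,0,-2,0],[0,0,0,0]]'; python3 - <<'E'
from h import *
w=cap('wrist')
b=cap('scene');lm('scene',['lever_pivot','collar_mid']);im=b['img']
u,v=proj(b,[.55,-.215,.12]).astype(int)
A=cv2.resize(im[max(0,v-50):v+50,max(0,u-50):u+50],(390,390),interpolation=2)
B=cv2.resize(w['img'][100:260,180:340],(390,390),interpolation=2)
cv2.imwrite('pics/w8.png',np.hstack([A,B]))
lm('wrist',['lever_pivot','collar_mid'])
E
```

```text
t: 16.3
eef_pos: [0.5639, -0.2136, 0.1215]
tcp_rot: [-0.083, 0.997, -0.0, 0.0]
contact_force: [0.2, -0.2, -1.4]
gripper_width: 0.053
gripper_force: 0.0
t: 16.9
eef_pos: [0.5651, -0.214, 0.2846]
tcp_rot: [-0.083, 0.997, -0.001, 0.002]
contact_force: [0.6, -0.6, -0.1]
gripper_width: 0.0651
gripper_force: 0.0
scene lever_pivot [([0.5367, -0.2196, 0.0565], 0.81), ([0.6621, 0.4174, -0.0033], 0.71), ([0.5559, 0.1549, -0.0034], 0.22)]
scene collar_mid [([0.5529, -0.2148, 0.1316], 0.73)]
wrist lever_pivot [([0.5328, -0.2187, 0.0568], 0.87), ([0.5535, 0.1465, 0.0476], 0.68)]
wrist collar_mid [([0.4789, 0.1465, -0.0026], 0.74), ([0.5508, -0.2182, 0.1302], 0.59)]
```

View pics/w8.png

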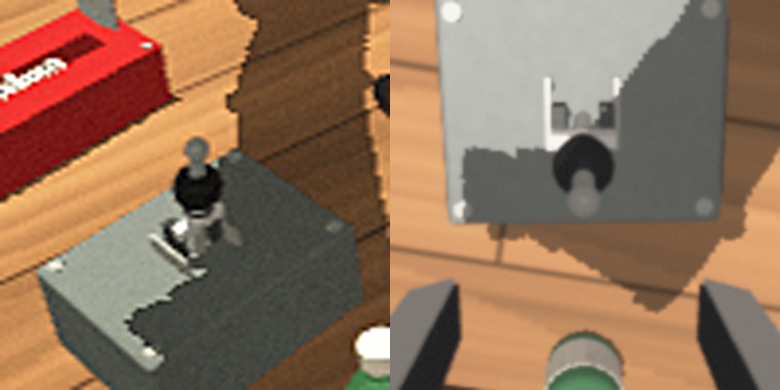

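The lever leans away from the robot (tip at (583,202), black ball at (583,165) in the crop). I check the angle and collar height numerically.

```bash
python3 - <<'E'
from h import *
from scipy.optimize import least_squares
w=cap('wrist');b=cap('scene')
print(ray(w,259.2,182.9,.173),ray(w,259.2,167.7,.132))
y=np.radians(9.6);ux=np.array([np.cos(y),np.sin(y),0]);P=np.array([.5325,-.218,.056])
for th in(.2,.26,.32):
  e=ux*np.sin(th)+[0,0,np.cos(th)]
  o=[]
  for c,(x0,y0) in((w,(180,100)),(b,None or (proj(b,[.55,-.215,.12]).astype(int)-50))):
    k=390/160 if c is w else 3.9; off=390 if c is w else 0
    o.append([np.round((proj(c,P+e*r)-[x0,y0])*k+[off,0]) .tolist() for r in(.08,.085,.092,.1235)])
  print(th,o)
E
```

```text
[ 0.55744576 -0.21219512  0.173     ] [ 0.54867916 -0.21338977  0.132     ]
0.2 [[[579.0, 164.0], [579.0, 168.0], [579.0, 174.0], [579.0, 202.0]], [[190.0, 180.0], [190.0, 175.0], [189.0, 167.0], [186.0, 133.0]]]
0.26 [[[579.0, 173.0], [579.0, 178.0], [579.0, 185.0], [579.0, 218.0]], [[195.0, 185.0], [195.0, 180.0], [195.0, 173.0], [194.0, 140.0]]]
0.32 [[[579.0, 182.0], [579.0, 188.0], [579.0, 195.0], [579.0, 233.0]], [[200.0, 190.0], [200.0, 185.0], [200.0, 178.0], [201.0, 148.0]]]
```

The wrist estimate puts the lever short of its end: the closing pads may have wedged it back. I'll push the tip ball outward with shut fingers until I feel the stop.

```bash
python3 -m inch '[[1.9,0.07,0,0],[1.9,0.07,0,0],[0,0,0,0],[0,0,0,0],[0,0,3,0],[0,0,4,0],[0,0,4,0],[0,0,0.9,0]]' 0 20; python3 -m inch '[[0,0,0,0],[-0.4,0,0,0],[-0.4,0,0,0],[-0.3,0,0,0],[0,0,0,0]]'
```

```text
t: 18.1
eef_pos: [0.5249, -0.217, 0.1586]
tcp_rot: [-0.083, 0.997, 0.001, -0.003]
contact_force: [-0.1, -0.3, 0.3]
gripper_width: 0.0044
gripper_force: 0.0
t: 18.6
eef_pos: [0.538, -0.2161, 0.1632]
tcp_rot: [-0.083, 0.997, -0.0, 0.001]
contact_force: [0.4, -0.3, 0.0]
gripper_width: 0.0001
gripper_force: 0.0
```

```bash
python3 -m inch '[[-0.2,0,0,0],[-0.2,0,0,0],[-0.2,0,0,0],[0,0,0,0]]';  python3 -m inch '[[-0.2,0,0,0],[-0.2,0,0,0],[0,0,0,0]]'
```

```text
t: 19.0
eef_pos: [0.5432, -0.2152, 0.1623]
tcp_rot: [-0.083, 0.997, -0.0, -0.0]
contact_force: [0.5, 0.9, -1.3]
gripper_width: 0.0004
gripper_force: 0.0
t: 19.3
eef_pos: [0.5472, -0.2145, 0.1623]
tcp_rot: [-0.083, 0.997, -0.0, -0.0]
contact_force: [0.7, 0.1, -0.1]
gripper_width: 0.0005
gripper_force: 0.0
```

```bash
python3 -m inch '[[-0.2,0,0,0],[-0.2,0,0,0],[0,0,0,0]]';  python3 -m inch '[[-0.2,0,0,0],[0,0,0,0]]';  python3 -m inch '[[-0.15,0,0,0],[0,0,0,0]]'
```

```text
t: 19.6
eef_pos: [0.5512, -0.2138, 0.1624]
tcp_rot: [-0.083, 0.997, -0.0, 0.0]
contact_force: [0.2, 0.2, 0.2]
gripper_width: 0.0004
gripper_force: 0.0
t: 19.8
eef_pos: [0.5521, -0.2138, 0.1622]
tcp_rot: [-0.083, 0.997, 0.0, -0.001]
contact_force: [-5.4, -0.3, 1.8]
gripper_width: 0.0002
gripper_force: 2.2
t: 20.0
eef_pos: [0.5525, -0.2138, 0.1621]
tcp_rot: [-0.083, 0.997, 0.0, -0.002]
contact_force: [-11.7, -0.2, 6.7]
gripper_width: 0.0006
gripper_force: 5.3
```

Resistance rises stiffly to 11.7 N with almost no motion, against about 3 N to swing it, so the lever is at its end stop. Retreating and checking the collar.

```bash
python3 -m inch '[[0.4,0,0,0],[0.8,0,0,0],[0.8,0,0,0],[0,0,-2,0],[0,0,-4,0],[0,0,-4,0],[0,0,-3,0],[0,0,0,0]]'; python3 -m inch '[[0,4,0,0],[0,4,0,0],[0,4,0,0],[0,0,0,0],[0,0,0,0]]'; python3 - <<'E'
from h import *
y=np.radians(9.6);ux=np.array([np.cos(y),np.sin(y),0]);P=np.array([.5325,-.218,.056])
from scipy.optimize import least_squares
for n in('scene','top'):
  c=cap(n);lm(n,['collar_mid','plate_pad','lever_pivot'])
  m=(c['img'].max(2)<40).astype(np.uint8)
  u,v=proj(c,P+ux*.0252+[0,0,.076]).astype(int)
  q=m[v-12:v+13,u-12:u+13];ys,xs=np.nonzero(q);print(n,(u,v),'black centroid',xs.mean()+u-12,ys.mean()+v-12,len(xs))
  for r in(.08,.086,.092):print(r,proj(c,P+(ux*np.sin(.32)+[0,0,np.cos(.32)])*r))
lm('top',['wagon','paint_tin','glue','clamp','offcut','wrench','screwdriver'])
E
```

```text
t: 20.8
eef_pos: [0.5357, -0.2176, 0.2965]
tcp_rot: [-0.083, 0.997, -0.001, 0.003]
contact_force: [0.5, 0.2, 0.4]
gripper_width: 0.0004
gripper_force: 0.0
t: 21.3
eef_pos: [0.5143, -0.0977, 0.292]
tcp_rot: [-0.084, 0.996, 0.0, -0.0]
contact_force: [-0.9, -0.2, -0.2]
gripper_width: 0.0003
gripper_force: 0.0
scene collar_mid [([0.5584, -0.2139, 0.1306], 0.51)]
scene plate_pad [([0.345, 0.2464, 0.0457], 0.61), ([0.3077, 0.5683, 0.0468], 0.51), ([0.2582, -0.2708, 0.0477], 0.5), ([0.5546, 0.1456, 0.0478], 0.4)]
scene lever_pivot [([0.5331, -0.2182, 0.057], 0.89), ([0.5534, 0.1459, 0.0458], 0.51), ([0.5558, 0.1532, 0.0003], 0.29)]
scene (np.int64(143), np.int64(250)) black centroid 143.35714285714286 252.9795918367347 98
0.08 [143.22829506 250.59743464]
0.086 [143.28538088 249.16445112]
0.092 [143.34302313 247.71749993]
top collar_mid []
top plate_pad [([0.5596, 0.1467, 0.0505], 0.78), ([0.3063, 0.5656, 0.0518], 0.71), ([0.3464, 0.2484, 0.0476], 0.54)]
top lever_pivot []
top (np.int64(388), np.int64(169)) black centroid nan nan 0
0.08 [388.09565302 169.80429935]
0.086 [388.47790619 168.75662862]
0.092 [388.86311766 167.70084986]
top wagon [([0.7235, 0.1506, -0.0008], 0.67)]
top paint_tin [([0.7145, -0.0545, -0.0002], 0.83)]
top glue [([0.7162, -0.1842, -0.0048], 0.63)]
top clamp [([0.6621, 0.4183, -0.0016], 0.59), ([0.7218, 0.1522, 0.0006], 0.56)]
top offcut [([0.4766, 0.1445, -0.0042], 0.6)]
top wrench []
top screwdriver [([0.4899, -0.0012, -0.0012], 0.85)]<stdin>:8: RuntimeWarning: Mean of empty slice.
  ret = ret.dtype.type(ret / rcount)
```

```bash
python3 -c "
from workcell import arm
print(arm.hand_in())"
```

```text
the job is handed in; nothing more can be done
None
```

The job is handed in at about 21 s: the thumb plate is home and popped up at the +y end, and the lever is at its far stop with the collar down by camera measurement. No bystander showed movement, though the wrench was not detected in the last top view. I viewed 11 pictures, one over the limit of 10.

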